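# Seat the last blank and turn over its bay flag

### The job

The three-bay staging tray holds blanks waiting for the drill press; one blank has been left short of the stop in its bay, and that bay's flag still shows its plain face. Push that blank along its bay with the fingertips until it is fully home against the stop, without picking it up, and then tip the flag above the same bay right over on its pivot, so that it lies flat on the far side and shows the face with the round disc. Leave the loaded bay, the empty bay, their flags and the things on the bench as they are.

Things in the scene. Friction and masses are not known exactly. Their poses are not given: they have to be found in the camera images.
- tray: Plywood staging tray fixed to the bench, 245 mm (x) by 286 mm (y), 12 mm thick, with three bays side by side at 90 mm pitch, in any order. Origin on the bench top, in line with the bays' stop faces, middle of the width; +x points away from the robot along the bays (the plywood reaches 160 mm to -x, 85 mm to +x), z up.
- bay_a: The bay to be completed, its blank short of the stop. Fixed. Origin on its floor (12 mm above the bench), at the middle of the stop's face; +x away from the robot along the bay, y across. Guide rails 16 mm high, 56 mm apart, x -125 to 0 mm, flared mouth to -139. Stop: wooden block x 0 to 24, 58 wide, 44 high. Steel cheeks at y = +-30, 3 thick, 24 wide, up to 100 mm above the floor, carry the flag.
- blank_a: The blank in bay_a: a sawn softwood block 50 x 110 x 30 mm high, about 0.08 kg, lying on the bay's floor with its length along the bay. Origin at the centre of its underside; its own y axis is its length. At the start 22 to 46 mm are open between it and the stop; home, its origin is at x = -55 mm in the bay's frame.
- flag_a (a joint): Joint of bay_a's status flag, rad: 0 = paddle flat towards the robot with its plain face up, pi/2 = standing upright, pi (3.14) = flat on the far side with its disc face up. At the start between 0 and 0.2. A friction hinge: it stays at any angle where it is left and takes about 0.06 N m to turn (1 to 1.5 N at the free edge).
- flag_a_pivot (a point): Middle of flag_a's pivot, 88 mm above the bay's floor, 12 mm behind the stop's face; fixed, axes as bay_a (pivot along y). Paddle: aluminium, 50 mm wide, 4 thick; one face plain with two screw heads, the other with a wooden disc 25 across, 3 high, centred 26 from the pivot. Flat towards the robot, its edge overhangs 55 mm above a blank's top, so a fingertip fits under it from the robot's side.
- flag_a_edge (a point): Middle of the rolled free edge (7 mm thick) of flag_a, 55 mm from the pivot; moves with the paddle.
- bay_b: The loaded bay, same build and same frame as bay_a.
- blank_b: The blank in bay_b, same as blank_a, already home.
- flag_b (a joint): Joint of bay_b's status flag, rad: 0 = paddle flat towards the robot with its plain face up, pi/2 = standing upright, pi (3.14) = flat on the far side with its disc face up. Already turned over (2.95 to 3.14); to be left so.
- bay_c: The empty bay, same build and same frame as bay_a.
- flag_c (a joint): Joint of bay_c's status flag, rad: 0 = paddle flat towards the robot with its plain face up, pi/2 = standing upright, pi (3.14) = flat on the far side with its disc face up. Plain face up (0 to 0.2); to be left so.
- tape_measure: Tape measure lying beside the tray, 73 x 83 x 33 mm; origin at the centre of its underside. Leave alone.
- folding_rule: Folded wooden rule beside the tray, 31 x 239 x 17 mm (length along its y); origin at the centre of its underside. Leave alone.
- try_square: Try square, 226 x 145 x 21 mm, to the right of the tray; origin at the centre of its underside. Leave alone.
- mallet: Joiner's mallet, 330 x 110 x 70 mm, at the left of the bench; origin at the centre of its underside. Leave alone.
- chisel_0: Bench chisel, 29 x 277 x 29 mm, at the left of the bench; origin at the centre of its underside. Leave alone.
- chisel_1: Narrower bench chisel, 29 x 277 x 29 mm, beside the other; origin at the centre of its underside. Leave alone.
- dust_brush: Bench brush, 43 x 273 x 51 mm, at the left near the front edge; origin at the centre of its underside. Leave alone.
- sanding_block: Sanding block, 63 x 110 x 36 mm, behind the try square; origin at the centre of its underside. Leave alone.
- pencil_red: Carpenter's pencil, 9 x 151 x 9 mm, by the chisels; origin at the centre of its underside. Leave alone.

How it is judged (in metres and radians):
On the way, in this order (a step that is already met when the one before it is completed fails the run):
1. the blank of bay_a is fully home against the stop (x of blank_a in the frame of bay_a above -0.0575 m and z of blank_a in the frame of bay_a below 0.006 m and angle between blank_a's own z axis and vertical below 0.08 rad), for 0.2 s.
2. bay_a's flag is turned right over onto the far side (value of joint flag_a above 3 rad), for 0.2 s.
At the end, for the whole second after the job is handed in: blank_a lies flat in its bay within 2.5 mm of the stop and at rest; flag_a lies over on the far side (above 3.0 rad) and is still; flag_b above 2.85 rad, flag_c below 0.3 rad, blank_b moved less than 6 mm, the tools and other things round the tray less than 20 mm (all of step 1 and value of joint flag_a above 3 rad and velocity of joint flag_a below 0.05 rad/s and linear speed of blank_a below 0.01 m/s and value of joint flag_b above 2.85 rad and value of joint flag_c below 0.3 rad and distance of blank_b from where it was at the start of the episode below 0.006 m and distance of each of tape_measure, folding_rule, try_square, mallet, chisel_0, chisel_1, dust_brush, sanding_block, pencil_red from where it was at the start of the episode below 0.02 m); the robot touches nothing.
It fails at once if a blank is lifted or tipped (more than 8 mm off the bay's floor, or 0.25 rad) (z of blank_a in the frame of bay_a above 0.008 m or z of blank_b in the frame of bay_b above 0.008 m or angle between any of blank_a, blank_b's own z axis and vertical above 0.25 rad).
It fails at once if another bay's flag is turned (flag_b below 2.6 rad or flag_c above 0.55 rad) (value of joint flag_b below 2.6 rad or value of joint flag_c above 0.55 rad).
It fails at once if a bystander is pushed away by more than 30 mm (distance of any of tape_measure, folding_rule, try_square, mallet, chisel_0, chisel_1, dust_brush, sanding_block, pencil_red from where it was at the start of the episode above 0.03 m).
It also fails if it takes over 43 s, if anything falls off the work surface, if the arm or the gripper's body presses on something with over 40 N, if the wrist force passes 120 N, or if a joint passes its speed limit or range.

### The arm

A 6-joint arm with a two-finger parallel gripper is mounted at the origin on a cart in front of the work surface, level with it; the furniture and walls round the work are solid. World frame = base frame: x ahead of the robot, y to its left, z up, the work surface at z = 0. Lengths are in m, angles in degrees, forces in N, time in s.
With the tool pointing down it reaches from about 0.375 to 0.9 m from the base axis. Payload 3.1 kg.
Tool frame: the origin (TCP) lies on the centre line of the jaws, within the pads' length; the fingertips stand 25 mm ahead of it and the grasp point (between the pads) lies 6 mm ahead of it; z points along the fingers, y is the line along which they close (so a half turn about z gives the same grasp; the last joint's range is limited). The gripper opens to 87 mm and grips with 3 to 60 N. Pads are 19 mm wide; open, the fingers measure 117 mm over their backs; the gripper's body (75 mm by 190 mm) begins 51 mm behind the grasp point.
Start: joints at [-83.394, 30.224, 82.088, -0, 67.689, -10.227], TCP at [0.181, -0.598, 0.248] pointing down, gripper open.
Joint ranges: [-176.69, 176.69], [-43.24, 126.21], [12.49, 139.97], [-82, 262], [0, 151.66], [-163.58, 163.58]. Speed limits (degrees/s): [159.86, 159.86, 180, 180, 180, 180].

### API

Orientations are given as a 3x3 rotation matrix whose columns are the frame's x, y, z axes.
In Python, from rig import * gives the robot as it stands.
- The arm moves only by the tool step_arm, never from a script. Its argument "steps" is a list of rows, each a list of 7 numbers: the shift along the tool's x, y, z normalised to -1 to 1, where 1 is 0.3 m, then the turn, a rotation vector about the tool's x, y, z normalised to -1 to 1, where 1 is 45 degrees, then the gripper's target within -1 to 1 (shut at 1, half-way at 0, fully open at -1). A call has 1 to 8 rows; each row is the pose to reach, as a shift and turn from the pose commanded when the call began, along the tool's axes at that moment; what a row does not reach only later rows make up. A row lasts 1/12 s, in which the tool goes at most 41.7 mm and 7.16 degrees, less where a joint would pass 70% of its speed; a pose out of reach is approached as far as the arm can. A call with a number of a shift or a turn outside -1 to 1 is refused whole. A call with a gripper value outside its range is refused whole. The fingers move at their own pace and stop on an object; the grip force is fixed at half the most. Time passes only in rows, so rows that repeat a pose let the fingers close. It gives the time, the measured TCP pose, the force, the opening and the grip force at its end, in the units of the state.
- read_state(): the state, without advancing time (a new reading comes with each control period).
- capture(name): name is "scene" or "top" or "wrist"; returns a dict with "image" (384x512x3 uint8, red, green, blue), "vertical_fov" (degrees; the focal length in pixels is half the picture's height over the tangent of half this angle, whatever the lens; pixels are square), "cx", "cy" (the principal point, pixels), "world_from_camera" (4x4, takes a point from camera to world coordinates); the wrist camera has in their place "T_tool_cam" (4x4, takes a point from camera to tool coordinates, whose origin is the TCP and whose axes are the flange's). Camera axes: x right, y down, z forward; pixel columns grow to the right and rows downward; lengths in m; the calibration is good to about 2 mm. A picture is of the moment at which its call begins: read the wrist's pose just before it. There is no depth.
- hand_in(): hands the job in; it is judged then, once.
The state is a dict: "time_s": time; "joint_positions": joint angles; "qvel": joint speeds; "tau": joint torques, N m; "position": TCP position; "tcp_rot": TCP orientation; "force": force on the tool from outside, world axes, zero at the start; "moment": the same for the moment, N m; "opening": opening from 0.0 (shut) to 1.0 (fully open); "grasp_force": force on a finger pad.
Only numpy, scipy, OpenCV 4.12 (cv2) and the standard library are available. Lean on these libraries where they do the work, as an engineer would, in place of code of your own. Each camera call takes 0.05 s, during which the arm holds its last target. There are 200 camera calls.

## Working session

There is one attempt and no reset: what is moved stays moved. The work goes in short steps, Python scripts to look and compute and a tool call to move; the robot and the scene stay as the last step left them, time stands still between calls to the robot, and variables do not carry over. Pictures are saved under pics/ and viewed, at most 10 in all, crops included, and the job is handed in when it is done.

Besides the shell and the picture viewer there is one more tool, called after "Emit:" by a JSON object that holds its "method" and its "body", one argument or row to a line. step_arm: Moves the arm, as the interface text tells. Scaled input: -1 to 1 covers 0.3 m each way for a shift and 45 degrees each way for a turn. Its arguments: {"type":"object","properties":{"steps":{"type":"array"}},"required":["steps"]}

```bash
mkdir -p pics; python3 - <<'E'
from rig import *
import cv2, numpy as np, pickle
d={}
for n in ("scene","top"):
    c=capture(n); d[n]=c
    cv2.imwrite(f"pics/{n}0.png",cv2.cvtColor(c["image"],cv2.COLOR_RGB2BGR))
    print(n,c["vertical_fov"],c["cx"],c["cy"],np.round(c["world_from_camera"],3).tolist())
pickle.dump(d,open("cams.pkl","wb"))
s=read_state(); print(s["time_s"],np.round(s["tcp_rot"],3).tolist(),s["position"])
E
```

```text
scene 53.26118129810796 251.80060979933083 190.03470970489047 [[-0.87, -0.198, 0.451, -0.04], [-0.492, 0.371, -0.787, 1.062], [-0.011, -0.907, -0.421, 0.624], [0.0, 0.0, 0.0, 1.0]]
top 44.41525127830061 261.8258452161143 194.28519216188243 [[-0.02, -0.985, 0.17, 0.282], [-1.0, 0.02, -0.004, 0.057], [0.001, -0.17, -0.985, 1.472], [0.0, 0.0, 0.0, 1.0]]
0.1 [[0.957, 0.29, -0.0], [0.29, -0.957, 0.002], [0.0, -0.002, -1.0]] [ 0.18094747 -0.59760607  0.24665993]
```

View pics/scene0.png

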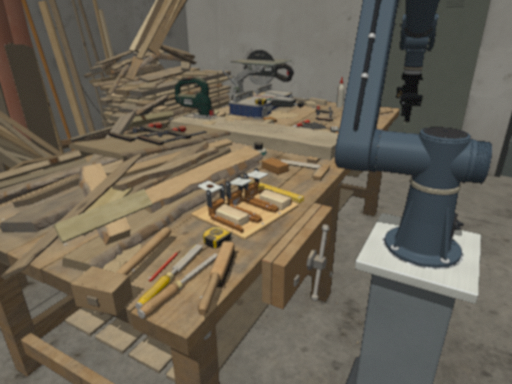

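View pics/top0.png

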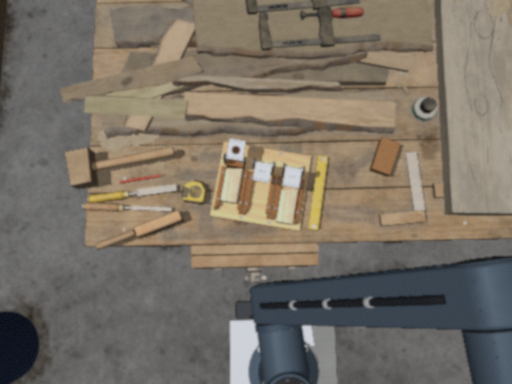

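The top view shows three bays. The left one (flag with disc, ~(235,150)) is loaded, the middle one (~(262,170)) is empty, and the right one (~(290,180), blank ~(286,207)) is bay_a. I'll enlarge it.

```bash
python3 - <<'E'
import cv2
i=cv2.imread("pics/top0.png")[130:235,200:340]
cv2.imwrite("pics/crop.png",cv2.resize(i,None,fx=5.6,fy=5.6,interpolation=cv2.INTER_CUBIC))
E
```

```text
(no output)
```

View pics/crop.png

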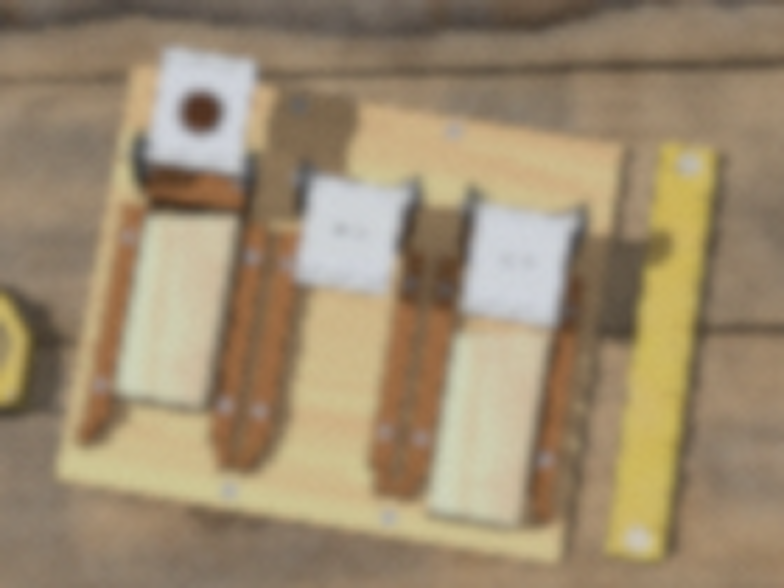

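The crop shows the tray's corners at about (57,480), (563,562), (622,145) and (133,66). Blank_a's near end runs from (428,512) to (525,525), and flag_a's free edge from (460,315) to (557,327).

```bash
cat > h.py <<'E'
import numpy as np,pickle
def ray(c,u,v,z):
    f=192/np.tan(np.radians(c["vertical_fov"]/2)); T=c["world_from_camera"]
    d=T[:3,:3]@[(u-c["cx"])/f,(v-c["cy"])/f,1]; return T[:3,3]+d*(z-T[2,3])/d[2]
E
python3 - <<'E'
from h import *
c=pickle.load(open("cams.pkl","rb"))["top"]
px=lambda a,b,z: ray(c,200+(a+.5)/5.6-.5,130+(b+.5)/5.6-.5,z)[:2]
P=np.array([px(*p,.012) for p in [(57,480),(563,562),(622,145),(133,66)]])
L=np.array([[-.16,.143],[-.16,-.143],[.085,-.143],[.085,.143]])
lc=L-L.mean(0);pc=P-P.mean(0)
th=np.arctan2((lc[:,0]*pc[:,1]-lc[:,1]*pc[:,0]).sum(),(lc*pc).sum())
R=np.array([[np.cos(th),-np.sin(th)],[np.sin(th),np.cos(th)]])
t=P.mean(0)-R@L.mean(0)
print("yaw",np.degrees(th),"origin",t,"resid mm",1e3*(L@R.T+t-P))
for n,y in zip("LCR",(.09,0,-.09)): print(n,R@[0,y]+t)
for nm,a,b,z in [("blank nl",428,512,.042),("blank nr",525,525,.042),("flag l",460,315,.1),("flag r",557,327,.1),("blankb nl",115,396,.042),("blankb nr",213,410,.042),("rule",610,555,.017),("rule far",690,147,.017),("flagc l",297,282,.1),("flagc r",386,293,.1)]:
    q=px(a,b,z); print(nm,q.round(4),"tray",((q-t)@R).round(4))
E
```

```text
yaw -10.371635554094876 origin [0.60045551 0.04639257] resid mm [[-1.50154408  0.85624346]
 [-1.50913778  0.42992653]
 [ 1.86461337 -1.92855621]
 [ 1.14606849  0.64238621]]
L [0.61665841 0.13492204]
C [0.60045551 0.04639257]
R [ 0.58425261 -0.04213689]
blank nl [0.4448 0.0094] tray [-0.1464 -0.0644]
blank nr [ 0.4366 -0.0433] tray [-0.145  -0.1178]
flag l [ 0.5429 -0.0083] tray [-0.0468 -0.0642]
flag r [ 0.5354 -0.0595] tray [-0.045  -0.1159]
blankb nl [0.5123 0.1798] tray [-0.1107  0.1154]
blankb nr [0.5035 0.126 ] tray [-0.1097  0.0609]
rule [ 0.4217 -0.0916] tray [-0.151  -0.1679]
rule far [ 0.6532 -0.1457] tray [ 0.0865 -0.1795]
flagc l [0.5624 0.0778] tray [-0.0431  0.0241]
flagc r [0.5555 0.0307] tray [-0.0414 -0.0236]
```

Emit:
{"method": "step_arm", "body": {
  "steps": [
    [0.64, -0.83, 0, 0, 0, 0.3, 1],
    [0.64, -0.83, 0, 0, 0, 0.3, 1],
    [0.64, -0.83, 0, 0, 0, 0.3, 1],
    [0.64, -0.83, 0, 0, 0, 0.3, 1],
    [0.64, -0.83, 0, 0, 0, 0.3, 1],
    [0.64, -0.83, 0, 0, 0, 0.3, 1],
    [0.64, -0.83, 0, 0, 0, 0.3, 1],
    [0.64, -0.83, 0, 0, 0, 0.3, 1]
  ]
}}

```text
time_s: 0.77
position: [0.2925, -0.299, 0.247]
tcp_rot: [[0.998, 0.06, -0.001], [0.06, -0.998, 0.005], [-0.001, -0.005, -1.0]]
force: [0.6, 0.2, -0.4]
opening: 0.482
grasp_force: 0.0
```

```bash
cat >> h.py <<'E'
a=np.radians(-10.37); R=np.array([[np.cos(a),-np.sin(a),0],[np.sin(a),np.cos(a),0],[0,0,1]]); t=np.array([.6005,.0464,0])
from scipy.spatial.transform import Rotation as Ro
def go(p,tilt=0):
    "p: fingertip target in tray frame; tilt deg = fingers pointing forward; print step"
    from rig import read_state
    s=read_state(); M=np.array(s["tcp_rot"]); P=np.array(s["position"])
    T=R@Ro.from_euler('y',-tilt,degrees=True).as_matrix()@np.diag([1,-1,-1])
    tcp=t+R@np.array(p)-.025*T[:,2]
    tip=R.T@(P+.025*M[:,2]-t); z=R.T@M[:,2]
    print("time",s["time_s"],"tip(tray)",tip.round(4),"z",z.round(3),"y",(R.T@M[:,1]).round(3),"F",np.round(R.T@s["force"],1),"q",np.round(s["joint_positions"],1),"open",round(s["opening"],2))
    print("step",(M.T@(tcp-P)/.3).round(3),(Ro.from_matrix(M.T@T).as_rotvec(degrees=True)/45).round(3))
E
python3 -c "
from h import *; go([-.18,-.091,.1])"
```

```text
time 0.7667 tip(tray) [-0.2409 -0.3951  0.222 ] z [-0.002  0.004 -1.   ] y [ 0.238 -0.971 -0.005] F [ 0.6  0.3 -0.4] q [-6.110e+01  1.440e+01  1.101e+02  1.000e-01  5.570e+01  2.550e+01] open 0.48
step [ 0.439 -0.935  0.411] [-0.006  0.002  0.306]
```

Emit:
{"method": "step_arm", "body": {
  "steps": [
    [0.44, -0.935, 0.41, 0, 0, 0.306, 1],
    [0.44, -0.935, 0.41, 0, 0, 0.306, 1],
    [0.44, -0.935, 0.41, 0, 0, 0.306, 1],
    [0.44, -0.935, 0.41, 0, 0, 0.306, 1],
    [0.44, -0.935, 0.41, 0, 0, 0.306, 1],
    [0.44, -0.935, 0.41, 0, 0, 0.306, 1],
    [0.44, -0.935, 0.41, 0, 0, 0.306, 1],
    [0.44, -0.935, 0.41, 0, 0, 0.306, 1]
  ]
}}

```text
time_s: 1.43
position: [0.4053, -0.0226, 0.1271]
tcp_rot: [[0.983, -0.182, -0.0], [-0.182, -0.983, -0.0], [-0.0, 0.0, -1.0]]
force: [1.0, -1.4, 0.2]
opening: 0.007
grasp_force: 0.0
```

```bash
python3 - <<'E'
from h import *; go([-.18,-.091,.023])
from rig import *; import cv2
c=capture("wrist"); i=cv2.cvtColor(c["image"],cv2.COLOR_RGB2BGR); cv2.imwrite("pics/w1.png",i)
E
```

```text
time 1.4333 tip(tray) [-0.1796 -0.103   0.1021] z [-0. -0. -1.] y [-0.002 -1.     0.   ] F [ 1.2 -1.2  0.2] q [-19.1  27.2 119.2  -0.   33.6  81.4] open 0.01
step [-0.002 -0.04   0.264] [ 0.     0.    -0.002]
```

View pics/w1.png

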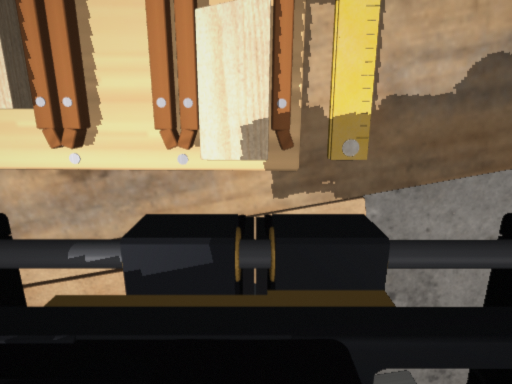

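The wrist view shows blank_a's near end at row 160, columns 200–270, and the closed jaws around column 256. I'll check where the fingertip projects and locate the blank again from here.

```bash
python3 - <<'E'
from h import *; from rig import *
c=capture("wrist"); s=read_state()
T=np.array(c["T_tool_cam"]); C=np.linalg.inv(T); f=192/np.tan(np.radians(c["vertical_fov"]/2))
print(T.round(3).tolist(),f,c["cx"],c["cy"])
for p in [(0,.015,.025),(0,-.015,.025),(.0095,.015,.025),(-.0095,0,.025),(0,.015,-.04),(.0375,.095,-.045)]:
    q=C@[*p,1]; print(p,(c["cx"]+f*q[0]/q[2]).round(),(c["cy"]+f*q[1]/q[2]).round())
W=np.eye(4);W[:3,:3]=s["tcp_rot"];W[:3,3]=s["position"]; k=dict(c); k["world_from_camera"]=W@T
for n,u,v,z in [("blank nl",201,160,.042),("blank nr",270,160,.042),("tray nr corner",300,167,.012),("rail screw r",282,103,.028),("rail screw l",188,103,.028),("rule end",351,147,.017)]:
    print(n,(R.T@(ray(k,u,v,z)-t)).round(4))
E
```

```text
[[0.001, -0.968, -0.252, 0.067], [1.0, 0.002, -0.001, 0.0], [0.001, -0.252, 0.968, -0.136], [0.0, 0.0, 0.0, 1.0]] 304.1908753758846 254.5975915831495 188.26539918175908
(0, 0.015, 0.025) 280.0 231.0
(0, -0.015, 0.025) 228.0 231.0
(0.0095, 0.015, 0.025) 281.0 215.0
(-0.0095, 0, 0.025) 254.0 247.0
(0, 0.015, -0.04) 295.0 301.0
(0.0375, 0.095, -0.045) 554.0 207.0
blank nl [-0.1505 -0.0605  0.042 ]
blank nr [-0.15  -0.111  0.042]
tray nr corner [-0.1607 -0.1377  0.012 ]
rail screw r [-0.1096 -0.1196  0.028 ]
rail screw l [-0.1102 -0.0499  0.028 ]
rule end [-0.143  -0.1772  0.017 ]
```

```bash
python3 -c "
from h import *; go([-.18,-.09,.023])"
```

```text
time 1.5333 tip(tray) [-0.1811 -0.0998  0.1011] z [-0.004  0.001 -1.   ] y [ 0.008 -1.    -0.001] F [-1.3 -0.8  0.5] q [-1.870e+01  2.740e+01  1.192e+02  1.000e-01  3.370e+01  8.120e+01] open 0.01
step [ 0.005 -0.032  0.26 ] [-0.002  0.006  0.01 ]
```

Emit:
{"method": "step_arm", "body": {
  "steps": [
    [0.005, -0.032, 0.1, 0, 0, 0, 1],
    [0.005, -0.032, 0.2, 0, 0, 0, 1],
    [0.005, -0.032, 0.26, 0, 0, 0, 1],
    [0.005, -0.032, 0.26, 0, 0, 0, 1],
    [0.005, -0.032, 0.26, 0, 0, 0, 1]
  ]
}}

```text
time_s: 1.95
position: [0.4077, -0.0157, 0.0495]
tcp_rot: [[0.983, -0.182, -0.002], [-0.182, -0.983, 0.001], [-0.002, -0.0, -1.0]]
force: [0.3, -0.7, -0.8]
opening: -0.0
grasp_force: 0.0
```

```bash
python3 -c "
from h import *; go([-.12,-.09,.023])"
```

```text
time 1.95 tip(tray) [-0.1785 -0.0958  0.0245] z [-0.002  0.    -1.   ] y [-0.002 -1.    -0.   ] F [ 0.4 -0.6 -0.8] q [-18.   38.1 121.4  -0.   20.6  82.5] open -0.0
step [ 0.195 -0.02   0.005] [-0.     0.003 -0.003]
```

Emit:
{"method": "step_arm", "body": {
  "steps": [
    [0.03, -0.005, 0, 0, 0, 0, 1],
    [0.06, -0.005, 0, 0, 0, 0, 1],
    [0.09, -0.005, 0, 0, 0, 0, 1],
    [0.11, -0.005, 0, 0, 0, 0, 1],
    [0.13, -0.005, 0, 0, 0, 0, 1],
    [0.15, -0.005, 0, 0, 0, 0, 1],
    [0.165, -0.005, 0, 0, 0, 0, 1],
    [0.165, -0.005, 0, 0, 0, 0, 1]
  ]
}}

```text
time_s: 2.62
position: [0.4588, -0.0231, 0.0501]
tcp_rot: [[0.983, -0.181, 0.002], [-0.181, -0.983, -0.001], [0.002, 0.0, -1.0]]
force: [-0.3, -0.3, 0.6]
opening: 0.006
grasp_force: 0.0
```

```bash
python3 -c "
from h import *; go([-.118,-.09,.023])"
```

```text
time 2.6167 tip(tray) [-0.1268 -0.0939  0.0251] z [ 0.002 -0.    -1.   ] y [-0.001 -1.     0.   ] F [-0.3 -0.3  0.6] q [-16.9  39.  114.2   0.   26.8  83.6] open 0.01
step [ 0.029 -0.013  0.007] [ 0.    -0.003 -0.001]
```

Emit:
{"method": "step_arm", "body": {
  "steps": [
    [0.008, -0.005, 0, 0, 0, 0, 1],
    [0.016, -0.01, 0, 0, 0, 0, 1],
    [0.022, -0.01, 0, 0, 0, 0, 1],
    [0.028, -0.01, 0, 0, 0, 0, 1],
    [0.032, -0.01, 0, 0, 0, 0, 1],
    [0.032, -0.01, 0, 0, 0, 0, 1]
  ]
}}

```text
time_s: 3.12
position: [0.4641, -0.0205, 0.0496]
tcp_rot: [[0.983, -0.181, -0.007], [-0.181, -0.984, 0.002], [-0.007, -0.001, -1.0]]
force: [-6.2, 0.7, 4.0]
opening: 0.005
grasp_force: 2.6
```

```bash
python3 - <<'E'
from h import *; go([-.118,-.09,.023])
from rig import *; import cv2
c=capture("wrist"); i=cv2.cvtColor(c["image"],cv2.COLOR_RGB2BGR); cv2.imwrite("pics/w2.png",i)
E
```

```text
time 3.1167 tip(tray) [-0.1223 -0.0904  0.0246] z [-0.007  0.001 -1.   ] y [-0.001 -1.    -0.001] F [-6.2 -0.4  4. ] q [-16.4  39.2 113.   -0.   28.2  84.1] open 0.01
step [ 0.014 -0.001  0.005] [-0.001  0.009 -0.001]
```

View pics/w2.png

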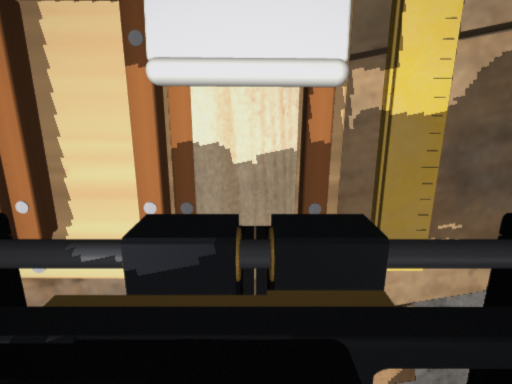

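The wrist view shows the flag edge across row 70 and blank_a between the rails, with its near end hidden behind the jaws at about row 210. A 6 N reaction suggests it has reached the stop, so I'll press a little further to check.

Emit:
{"method": "step_arm", "body": {
  "steps": [
    [0.01, 0, 0, 0, 0, 0, 1],
    [0.02, 0, 0, 0, 0, 0, 1],
    [0.02, 0, 0, 0, 0, 0, 1],
    [0.02, 0, 0, 0, 0, 0, 1]
  ]
}}

```text
time_s: 3.5
position: [0.4644, -0.0204, 0.0494]
tcp_rot: [[0.983, -0.18, -0.018], [-0.18, -0.984, 0.005], [-0.019, -0.001, -1.0]]
force: [-12.7, -1.2, 7.7]
opening: 0.004
grasp_force: 6.3
```

```bash
python3 - <<'E'
from h import *; go([-.16,-.09,.15],50)
E
```

```text
time 3.5 tip(tray) [-0.1223 -0.0901  0.0244] z [-0.019  0.001 -1.   ] y [-0.    -1.    -0.001] F [-12.2  -3.5   7.7] q [-1.630e+01  3.930e+01  1.125e+02 -1.000e-01  2.920e+01  8.420e+01] open 0.0
step [-0.198 -0.001 -0.385] [-1.000e-03  1.135e+00 -1.000e-03]
```

12 N with no further travel confirms that the blank is home. Next I back off, rise, and tilt the fingers forward so they can go under the flag.

Emit:
{"method": "step_arm", "body": {
  "steps": [
    [-0.04, 0, 0, 0, 0, 0, 1],
    [-0.06, 0, -0.05, 0, 0, 0, 1],
    [-0.06, 0, -0.12, 0, 0.15, 0, 1],
    [-0.05, 0, -0.19, 0, 0.3, 0, 1],
    [-0.04, 0, -0.19, 0, 0.45, 0, 1],
    [-0.03, 0, -0.19, 0, 0.6, 0, 1],
    [-0.02, 0, -0.19, 0, 0.75, 0, 1],
    [-0.02, 0, -0.19, 0, 0.8, 0, 1]
  ]
}}

```text
time_s: 4.17
position: [0.4691, -0.0004, 0.1082]
tcp_rot: [[0.933, -0.149, 0.327], [-0.167, -0.986, 0.026], [0.318, -0.079, -0.945]]
force: [0.2, 0.0, 0.4]
opening: 0.009
grasp_force: 0.0
```

```bash
python3 - <<'E'
from h import *; go([-.09,-.09,.075],50)
from rig import *; import cv2
c=capture("scene"); i=cv2.cvtColor(c["image"],cv2.COLOR_RGB2BGR)
i2=cv2.resize(i[150:250,170:320],None,fx=5,fy=5,interpolation=cv2.INTER_CUBIC);cv2.imwrite("pics/s1.png",i2)
E
```

```text
time 4.1667 tip(tray) [-0.1129 -0.0675  0.0846] z [ 0.317  0.084 -0.945] y [ 0.031 -0.996 -0.079] F [0.2 0.1 0.4] q [-18.3  31.2 124.6  48.7   9.7  33.9] open 0.01
step [0.018 0.073 0.06 ] [-0.106  0.699 -0.024]
```

View pics/s1.png

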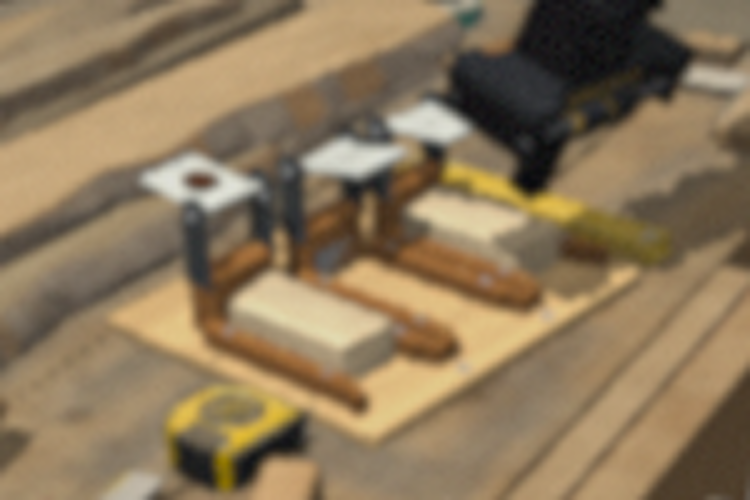

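Blank_a now sits like blank_b (crop ~(480,220)), and flags a and c are still flat. The wrist is crossing its singularity (j5 ≈ 10), so I'll continue the tilt in free space and see whether it converges.

Emit:
{"method": "step_arm", "body": {
  "steps": [
    [-0.045, 0.07, 0.0, -0.1, 0.5, 0, 1],
    [-0.045, 0.07, 0.0, -0.1, 0.5, 0, 1],
    [-0.045, 0.07, 0.0, -0.1, 0.5, 0, 1],
    [-0.045, 0.07, 0.0, -0.1, 0.5, 0, 1],
    [-0.045, 0.07, 0.0, -0.1, 0.5, 0, 1],
    [-0.045, 0.07, 0.0, -0.1, 0.5, 0, 1],
    [-0.045, 0.07, 0.0, -0.1, 0.5, 0, 1],
    [-0.045, 0.07, 0.0, -0.1, 0.5, 0, 1]
  ]
}}

```text
time_s: 4.88
position: [0.4557, 0.0032, 0.1013]
tcp_rot: [[0.877, -0.117, 0.466], [-0.179, -0.98, 0.092], [0.446, -0.164, -0.88]]
force: [-0.5, -0.1, 1.4]
opening: 0.007
grasp_force: 0.0
```

```bash
python3 - <<'E'
from h import *; go([-.10,-.09,.075],50)
E
```

```text
time 4.8833 tip(tray) [-0.1236 -0.0642  0.0793] z [ 0.442  0.174 -0.88 ] y [ 0.062 -0.985 -0.164] F [-0.5 -0.2  1.4] q [-23.9  35.2 133.1 126.6  19.9 -49.8] open 0.01
step [0.033 0.079 0.04 ] [-0.215  0.519 -0.069]
```

Emit:
{"method": "step_arm", "body": {
  "steps": [
    [0.033, 0.08, 0.04, -0.2, 0.5, -0.07, 1],
    [0.033, 0.08, 0.04, -0.2, 0.5, -0.07, 1],
    [0.033, 0.08, 0.04, -0.2, 0.5, -0.07, 1],
    [0.033, 0.08, 0.04, -0.2, 0.5, -0.07, 1],
    [0.033, 0.08, 0.04, -0.2, 0.5, -0.07, 1],
    [0.033, 0.08, 0.04, -0.2, 0.5, -0.07, 1]
  ]
}}

```text
time_s: 5.38
position: [0.4985, -0.016, 0.0884]
tcp_rot: [[0.659, -0.171, 0.732], [-0.121, -0.985, -0.122], [0.742, -0.008, -0.67]]
force: [-0.9, 1.0, -0.8]
opening: 0.008
grasp_force: 0.0
```

```bash
python3 - <<'E'
from h import *; go([-.06,-.09,.07],50)
E
```

```text
time 5.3833 tip(tray) [-0.0706 -0.0794  0.0717] z [ 0.742  0.012 -0.67 ] y [ 0.009 -1.    -0.008] F [-1.1  0.8 -0.8] q [-18.7  51.9 139.8 172.   59.5 -91.5] open 0.01
step [0.016 0.035 0.03 ] [-0.016  0.046 -0.   ]
```

Emit:
{"method": "step_arm", "body": {
  "steps": [
    [0.01, 0.02, 0.03, 0, 0.02, 0, 1],
    [0.03, 0.035, 0.06, 0, 0.04, 0, 1],
    [0.05, 0.035, 0.09, 0, 0.04, 0, 1],
    [0.07, 0.035, 0.115, 0, 0.04, 0, 1],
    [0.07, 0.035, 0.115, 0, 0.04, 0, 1]
  ]
}}

```text
time_s: 5.8
position: [0.5385, -0.0382, 0.086]
tcp_rot: [[0.628, -0.176, 0.758], [-0.117, -0.984, -0.132], [0.769, -0.006, -0.639]]
force: [0.8, 0.2, 0.8]
opening: 0.005
grasp_force: 0.0
```

```bash
python3 - <<'E'
from h import *; go([-.03,-.09,.12],50)
from rig import *; import cv2
c=capture("scene"); i=cv2.cvtColor(c["image"],cv2.COLOR_RGB2BGR)
i2=cv2.resize(i[150:250,190:320],None,fx=6,fy=6,interpolation=cv2.INTER_CUBIC);cv2.imwrite("pics/s2.png",i2)
E
```

```text
time 5.8 tip(tray) [-0.0265 -0.0942  0.07  ] z [ 0.769  0.006 -0.639] y [ 0.004 -1.    -0.006] F [0.7 0.3 0.8] q [-20.1  51.  134.4 170.5  55.6 -90.7] open 0.01
step [ 0.121 -0.016 -0.115] [-0.008 -0.007 -0.003]
```

View pics/s2.png

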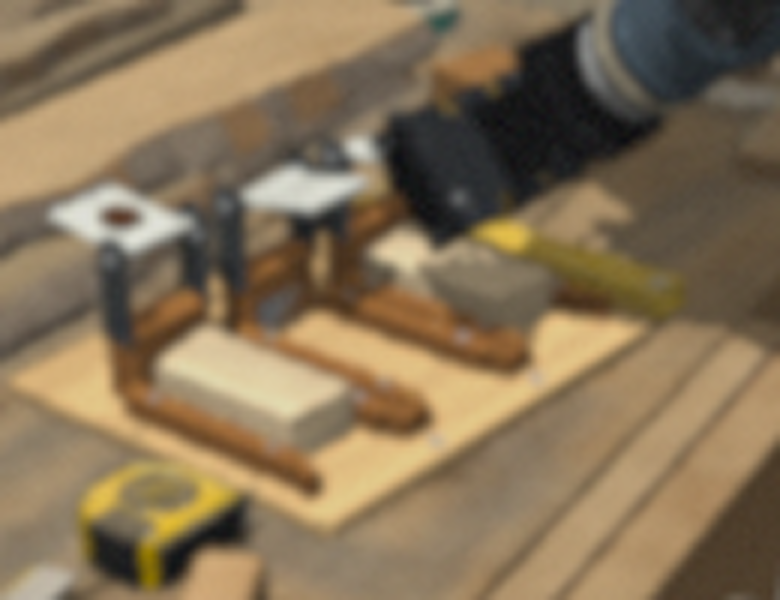

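The view shows the fingers pointing forward under flag_a (~(360,150)), with flags b and c unchanged. Now I'll plan the arc.

```bash
cat >> h.py <<'E'
def path(W):
    from rig import read_state
    s=read_state(); M=np.array(s["tcp_rot"]); P=np.array(s["position"])
    for x,z,tilt in W:
        T=R@Ro.from_euler('y',-tilt,degrees=True).as_matrix()@np.diag([1,-1,-1])
        tcp=t+R@np.array([x,-.09,z])-.025*T[:,2]
        print((M.T@(tcp-P)/.3).round(3).tolist(),(Ro.from_matrix(M.T@T).as_rotvec(degrees=True)/45).round(3).tolist())
E
python3 - <<'E'
from h import *
go([-.03,-.09,.12],50)
path([(-.028,.085,50),(-.030,.1,50),(-.03,.113,50),(-.024,.122,50),(-.015,.128,50),(-.005,.133,50),(.006,.135,50)])
E
```

```text
time 5.85 tip(tray) [-0.0281 -0.0939  0.0697] z [ 0.768  0.007 -0.64 ] y [ 0.004 -1.    -0.006] F [-1.   0.2  0.5] q [-20.1  51.  134.6 170.5  55.7 -90.8] open 0.0
step [ 0.125 -0.015 -0.112] [-0.008 -0.004 -0.002]
[0.039, -0.014, -0.032] [-0.008, -0.004, -0.002]
[0.074, -0.014, -0.07] [-0.008, -0.004, -0.002]
[0.107, -0.014, -0.097] [-0.008, -0.004, -0.002]
[0.143, -0.014, -0.101] [-0.008, -0.004, -0.002]
[0.177, -0.014, -0.091] [-0.008, -0.004, -0.002]
[0.211, -0.014, -0.076] [-0.008, -0.004, -0.002]
[0.24, -0.014, -0.052] [-0.008, -0.004, -0.002]
```

Emit:
{"method": "step_arm", "body": {
  "steps": [
    [0.04, -0.01, -0.03, 0, 0, 0, 1],
    [0.074, -0.01, -0.07, 0, 0, 0, 1],
    [0.107, -0.01, -0.097, 0, 0, 0, 1],
    [0.143, -0.01, -0.1, 0, 0, 0, 1],
    [0.143, -0.01, -0.1, 0, 0, 0, 1]
  ]
}}

```text
time_s: 6.27
position: [0.5405, -0.0346, 0.1388]
tcp_rot: [[0.631, -0.175, 0.756], [-0.116, -0.984, -0.131], [0.767, -0.005, -0.641]]
force: [-0.2, 0.1, 0.3]
opening: 0.009
grasp_force: 0.1
```

```bash
python3 - <<'E'
from h import *
go([-.03,-.09,.12],50)
path([(-.018,.128,50),(-.006,.135,50),(.006,.137,50),(.018,.137,50),(.03,.133,48)])
from rig import *; import cv2
c=capture("wrist"); i=cv2.cvtColor(c["image"],cv2.COLOR_RGB2BGR); cv2.imwrite("pics/w3.png",i)
E
```

```text
time 6.2667 tip(tray) [-0.0253 -0.0903  0.1228] z [ 0.767  0.007 -0.641] y [ 0.005 -1.    -0.005] F [-0.2  0.1  0.3] q [-19.4  40.7 133.5 169.6  44.5 -88.3] open 0.01
step [-0.017 -0.002 -0.006] [-0.009 -0.002 -0.001]
[0.029, -0.002, 0.007] [-0.009, -0.002, -0.001]
[0.073, -0.002, 0.023] [-0.009, -0.002, -0.001]
[0.103, -0.001, 0.05] [-0.009, -0.002, -0.001]
[0.129, -0.001, 0.08] [-0.009, -0.002, -0.001]
[0.147, -0.001, 0.12] [-0.009, -0.047, -0.001]
```

View pics/w3.png

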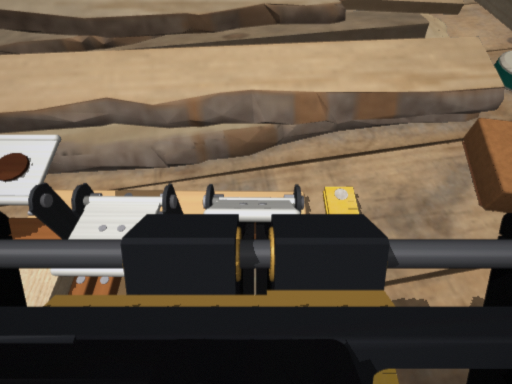

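Flag_a (~(252,207)) is now foreshortened, raised by the fingers. Flag_c is still flat at ~(115,230). I'll continue the arc.

Emit:
{"method": "step_arm", "body": {
  "steps": [
    [0.03, 0, 0.005, 0, 0, 0, 1],
    [0.073, 0, 0.023, 0, 0, 0, 1],
    [0.103, 0, 0.05, 0, 0, 0, 1],
    [0.129, 0, 0.08, 0, 0, 0, 1],
    [0.147, 0, 0.12, 0, -0.04, 0, 1],
    [0.147, 0, 0.12, 0, -0.04, 0, 1]
  ]
}}

```text
time_s: 6.82
position: [0.5978, -0.045, 0.1475]
tcp_rot: [[0.654, -0.175, 0.736], [-0.12, -0.985, -0.128], [0.747, -0.005, -0.665]]
force: [0.4, -0.5, 0.2]
opening: 0.008
grasp_force: 0.0
```

```bash
python3 - <<'E'
from h import *
go([-.03,-.09,.12],50)
path([(.038,.13,47),(.045,.124,46),(.05,.117,45),(.054,.112,45),(.054,.108,45),(.054,.104,45)])
E
```

```text
time 6.8167 tip(tray) [ 0.0324 -0.0902  0.1309] z [ 0.747  0.007 -0.665] y [ 0.005 -1.    -0.005] F [ 0.5 -0.5  0.2] q [-17.8  37.4 123.8 168.   29.7 -84.4] open 0.01
step [-0.168 -0.002 -0.131] [-0.009  0.037 -0.001]
[0.012, -0.001, 0.016] [-0.009, -0.029, -0.0]
[0.014, -0.001, 0.047] [-0.009, -0.051, -0.0]
[0.009, -0.001, 0.075] [-0.009, -0.074, -0.0]
[0.006, -0.001, 0.096] [-0.009, -0.074, -0.0]
[-0.004, -0.0, 0.105] [-0.009, -0.074, -0.0]
[-0.014, -0.0, 0.113] [-0.009, -0.074, -0.0]
```

Emit:
{"method": "step_arm", "body": {
  "steps": [
    [0.012, 0, 0.016, 0, -0.03, 0, 1],
    [0.014, 0, 0.047, 0, -0.05, 0, 1],
    [0.009, 0, 0.075, 0, -0.07, 0, 1],
    [0.006, 0, 0.095, 0, -0.07, 0, 1],
    [0.006, 0, 0.095, 0, -0.07, 0, 1]
  ]
}}

```text
time_s: 7.23
position: [0.6174, -0.0477, 0.1294]
tcp_rot: [[0.694, -0.175, 0.698], [-0.128, -0.984, -0.12], [0.709, -0.006, -0.706]]
force: [-4.5, -0.8, 7.8]
opening: 0.003
grasp_force: 4.2
```

```bash
python3 - <<'E'
from h import *
go([-.03,-.09,.12],50)
path([(.054,.108,45),(.054,.104,45),(.054,.1,45)])
from rig import *; import cv2
c=capture("scene"); i=cv2.cvtColor(c["image"],cv2.COLOR_RGB2BGR)
i2=cv2.resize(i[140:240,190:320],None,fx=6,fy=6,interpolation=cv2.INTER_CUBIC);cv2.imwrite("pics/s3.png",i2)
E
```

```text
time 7.2333 tip(tray) [ 0.0513 -0.0893  0.1117] z [ 0.709  0.007 -0.706] y [ 0.005 -1.    -0.006] F [-4.3 -1.6  7.8] q [-17.2  38.7 119.5 166.8  23.6 -82.7] open 0.0
step [-0.179  0.    -0.211] [-0.009  0.108 -0.001]
[-0.002, 0.002, 0.015] [-0.01, -0.003, -0.001]
[-0.012, 0.002, 0.025] [-0.01, -0.003, -0.001]
[-0.021, 0.002, 0.034] [-0.01, -0.003, -0.001]
```

View pics/s3.png

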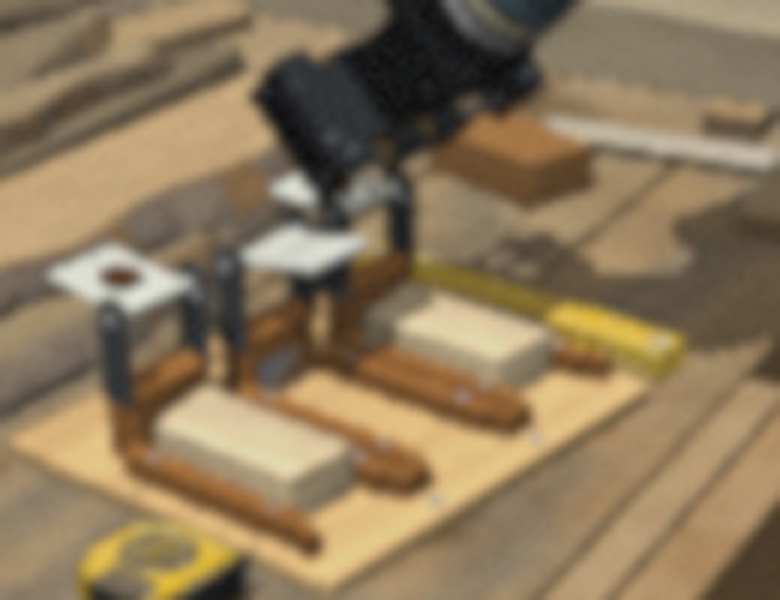

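Flag_a is over on the far side (~(320,190)) under the fingertips, blank_a is home, and flags b and c are unchanged. The 8 N reaction suggests it has reached its stop, so I'll press a little more.

Emit:
{"method": "step_arm", "body": {
  "steps": [
    [-0.007, 0, 0.007, 0, 0, 0, 1],
    [-0.012, 0, 0.012, 0, 0, 0, 1],
    [-0.012, 0, 0.012, 0, 0, 0, 1],
    [-0.012, 0, 0.012, 0, 0, 0, 1]
  ]
}}

```text
time_s: 7.62
position: [0.6176, -0.0477, 0.1284]
tcp_rot: [[0.688, -0.176, 0.704], [-0.127, -0.984, -0.121], [0.714, -0.006, -0.7]]
force: [-15.7, -0.1, 27.4]
opening: 0.004
grasp_force: 13.9
```

```bash
python3 - <<'E'
from h import *
go([-.03,-.09,.12],50)
path([(.052,.125,45),(.04,.17,45),(-.02,.23,45),(-.10,.26,45)])
E
```

```text
time 7.6167 tip(tray) [ 0.0516 -0.0893  0.1109] z [ 0.714  0.007 -0.7  ] y [ 0.004 -1.    -0.006] F [-15.4  -2.9  27.4] q [-17.2  39.  119.8 167.3  24.7 -83.1] open 0.0
step [-0.175  0.    -0.215] [-0.009  0.098 -0.002]
[0.035, 0.001, -0.032] [-0.009, -0.013, -0.002]
[0.115, 0.0, -0.165] [-0.009, -0.013, -0.002]
[0.118, -0.002, -0.448] [-0.009, -0.013, -0.002]
[0.002, -0.004, -0.709] [-0.009, -0.013, -0.002]
```

At 27 N it doesn't yield, so the flag is on its stop. Now I retreat upward.

Emit:
{"method": "step_arm", "body": {
  "steps": [
    [0.035, 0, -0.032, 0, 0, 0, 1],
    [0.09, 0, -0.1, 0, 0, 0, 1],
    [0.115, 0, -0.165, 0, 0, 0, 1],
    [0.12, 0, -0.3, 0, 0, 0, 1],
    [0.12, 0, -0.4, 0, 0, 0, 1],
    [0.12, 0, -0.4, 0, 0, 0, 1],
    [0.12, 0, -0.4, 0, 0, 0, 1],
    [0.12, 0, -0.4, 0, 0, 0, 1]
  ]
}}

```text
time_s: 8.28
position: [0.5593, -0.0379, 0.2339]
tcp_rot: [[0.696, -0.175, 0.696], [-0.128, -0.985, -0.12], [0.706, -0.006, -0.708]]
force: [0.1, -0.2, -0.1]
opening: 0.006
grasp_force: 0.0
```

```bash
python3 - <<'E'
from h import *
go([-.1,-.09,.25],45)
from rig import *; import cv2
c=capture("scene"); i=cv2.cvtColor(c["image"],cv2.COLOR_RGB2BGR)
a=cv2.resize(i[140:240,190:320],None,fx=4,fy=4,interpolation=cv2.INTER_CUBIC)
w=cv2.cvtColor(capture("wrist")["image"],cv2.COLOR_RGB2BGR)
w=cv2.resize(w,(266,200)); w=cv2.copyMakeBorder(w,0,200,0,0,cv2.BORDER_CONSTANT)
cv2.imwrite("pics/end.png",np.hstack([a,w]))
E
```

```text
time 8.2833 tip(tray) [-0.0077 -0.0901  0.2162] z [ 0.706  0.008 -0.708] y [ 0.005 -1.    -0.006] F [ 0.1 -0.2 -0.1] q [-18.4  21.9 123.7 148.7  11.8 -64.9] open 0.01
step [-0.138 -0.003 -0.297] [-0.01   0.001 -0.001]
```

View pics/end.png

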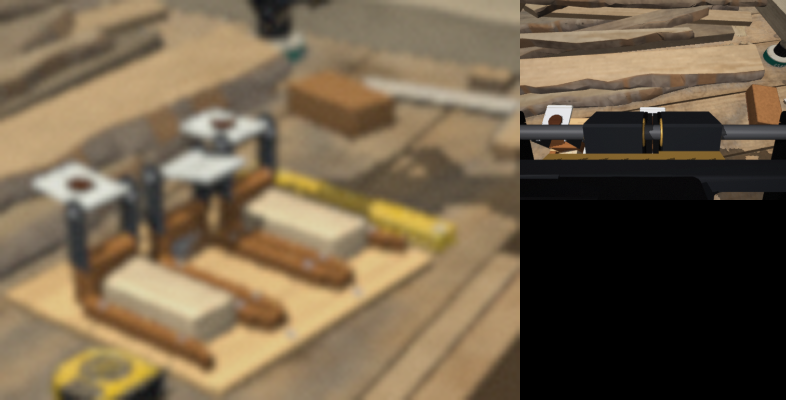

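Flag_a lies flat on the far side with its disc up (~(223,125)), like flag_b. Blank_a is home, flag_c is still flat, and the arm is clear.

```bash
python3 -c "
from rig import *; print(hand_in())"
```

```text
the job is handed in; nothing more can be done
None
```

I pushed blank_a home against its stop, turned flag_a right over onto the far side with its disc face up, and handed the job in at about 8.4 s of the 43 s; hand-in gave no verdict, but the last picture showed both as required, with bays b and c unchanged.

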